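Third hand at the screwing jig: press a rail against a sprung end board

ROBOT

A 6-joint arm with a two-finger parallel gripper is mounted at the origin on the work surface. World frame = base frame: x ahead of the robot, y to its left, z up, the work surface at z = 0. Lengths are in mm, angles in rad, forces in N, time in s.
With the tool pointing down it reaches from about 300 to 775 mm from the base axis. Payload 14.6 kg.
Tool frame: the origin (TCP) lies on the centre line of the jaws, within the pads' length; the fingertips stand 19 mm ahead of it and the grasp point (between the pads) is the TCP (bot.tip_reach is the distance from the TCP to the fingertips, in mm); y points along the fingers, x is the direction in which the jaws open and shut, and the axes are right-handed (so a half turn about y gives the same grasp; the last joint's range is limited). The gripper opens to 85 mm and grips with 20 to 120 N. Pads are 22 mm wide; open, the fingers measure 114 mm over their backs; the gripper's body (76 mm by 85 mm) begins 54 mm behind the grasp point. The pads swing forward as they close: fully open they stand 13 mm farther back than shut.
Start: joints at [-1.366, 0.3, 1.521, -0, 1.321, -0.067], TCP at [147.649, -529.801, 250.281] pointing down, gripper open.
Joint ranges: [-3.03, 3.03], [-0.79, 2.21], [0.23, 2.52], [-1.04, 4.18], [0, 3.07], [-2.55, 2.55]. Speed limits (rad/s): [2.22, 2.22, 2.57, 3.14, 3.14, 3.14].

INTERFACE

Orientations are given as a unit quaternion [w, x, y, z].
In Python, from rig import bot gives the robot as it stands. Calls block until the motion is done:
- bot.move_to(position, orientation): joint-space move of the TCP to a pose.
- bot.servo_line(position, attitude=None, speed=150, until_force=None): straight line of the TCP; attitude=None keeps the orientation; speed is the mean speed in mm/s. With until_force (N) it stops when the force on the tool has changed by that much, and returns True; else False.
- bot.move_joints(angles): joint-space move.
- bot.move_gripper(opening, grip_force=None): finger opening in mm; grip_force is the grip in N (None keeps the last); returns when the fingers have stopped.
- bot.dwell(seconds).
- bot.ik(position, orientation): joint angles nearest the present ones, or None.
- bot.read_state(): the state.
- bot.read_camera(name): name is "side" or "top"; returns a dict with "image" (384x512x3 uint8, blue, green, red), "depth" (384x512 float32, mm along the optical axis (not along the pixel's ray), 0 where there is no reading), "fovy" (degrees; the focal length in pixels is half the picture's height over the tangent of half this angle, whatever the lens; pixels are square), "cx", "cy" (the principal point, pixels), "k1" (the pictures are not rectified: a ray, as slopes to the right and down, at radius r is drawn at 1 + k1 r^2 times it, then the intrinsics apply), "eye" and "attitude" of the camera in the world. Camera axes: x right, y down, z forward; pixel columns grow to the right and rows downward; lengths in mm; the calibration is good to about 2 mm. A picture is of the moment at which its call begins.
A pose or a line that the arm cannot do raises bot.MotionError and nothing moves.
- bot.finish_job(): hands the job in, once; it reports no verdict.
The state is a dict: "clock": time; "joint_positions": joint angles; "qvel": joint speeds; "effort": joint torques, N m; "ee_pos": TCP position; "tool_rot": TCP orientation; "ft_force": force on the tool from outside, world axes, zero at the start; "moment": the same for the moment, N m; "grip_width": finger opening in mm.
Only numpy, scipy, OpenCV 4.12 (cv2) and the standard library are available. Lean on these libraries where they do the work, as an engineer would, in place of code of your own. Each camera call takes 0.05 s, during which the arm holds its last target.

TASK

Be the third hand while a joiner screws a box together: pick up the notched rail (the longer of the two loose pieces of timber), lay it down in the jig's channel with its square, un-notched end towards the upright end board, and push it along the channel against that sprung board until the board's pointer stands midway between the two gauge ribs (about 10 newtons). Keep that push steady for at least two seconds and finish the program while still holding the rail pressed there: do not let go. Never push the board close to the end of its travel, and leave the plain offcut, the drill, the screw jar and the clamp alone.

Things in the scene. Friction and masses are not known exactly. Their poses are not given: they have to be found in the camera images.
- rail_center (a point): Centre of the loose notched rail, 25 mm above its underside. Pale timber, 170 mm long (x), 40 wide (y), 50 high (z up), 0.12 to 0.24 kg. The +x end is square; at the -x end the top half is cut away (notch 40 mm long, 25 deep, open upwards). It starts flat on the bench, notch up. Grip it across its 40 mm width, from 45 mm on the -x side to 85 mm on the +x side of this point.
- rail_end (a point): Centre of the rail's square end face: 85 mm along the rail's +x from rail_center, 25 mm above the underside. Moves with the rail; axes as the rail's.
- jig_bed (a point): On the top of the fixed jig's bed (18 mm above the bench, 310 x 170 mm), on the channel's centre line. +x: the push, along the channel to the end board; z up. Channel: between two guide strips 50 mm apart (5 mm play each side of the rail), 8 mm high above the bed, from x = -120 to +30 mm. The rail lies on the bed; just touching the resting board, its centre is 25 mm straight above this point.
- board_face (a point): On the end board's face that the rail pushes on, 25 mm above the bed, on the channel's centre line; +x into the board, the way of the push. 85 mm ahead of jig_bed at rest; moves with the board. The board is upright pale timber, 100 mm wide, 72 mm high, 15 mm thick, on a sprung steel carriage.
- endboard (a joint): How far the sprung end board is pushed back along the jig's +x, in m: 0 at rest, hard stop at 0.030. Springs back by itself, 700 N/m, no preload (10 N gives 0.014). A thin steel pointer at the board's -y side passes two small upright ribs on the bed: it is level with them at 0.010 (7 N) and 0.020 (14 N); midway is 0.015.
- offcut_center (a point): Centre, half-way up, of a plain loose offcut of the same timber, 110 mm long (own x), 40 mm wide, 50 mm high, no notch. Leave alone; it and the rail may lie in either of two places on the bench.
- drill: Cordless drill lying on its side, about 205 by 205 mm, 62 mm high, origin under its middle. Leave alone.
- screwjar: Glass jar with a steel cap, 64 mm in diameter, 75 mm high, origin at the centre of its underside. Leave alone.
- clamp: Bar clamp lying flat, 320 mm long, 35 mm high, origin on the bench, level with its jaw pads, 60 mm from its bar. Leave alone.
Not all that is in view belongs to the job. What is shaped like the part that bears rail_center but black or blue is not meant.

How it is judged:
By the outcome, as a careful person would: the job done as asked, in the order asked, and still so for the second after the job is handed in, while the arm keeps its last pose, push and grip.
It also fails if it takes over 43 s, if anything falls off the work surface, if the arm or the gripper's body presses on something with over 40 N, if the wrist force passes 120 N, or if a joint passes its speed limit or range.

## Working session

There is one attempt and no reset: what is moved stays moved. The work goes in short steps, each a Python script; the robot and the scene stay as the last script left them, time stands still between calls to the robot, and variables do not carry over. Pictures are saved under pics/ and viewed, and the job is handed in when it is done.

```bash
ls; mkdir -p pics
python3 - <<'E'
from rig import bot
import cv2,numpy as np,pickle
s=bot.read_state();print({k:np.round(v,3) for k,v in s.items()})
for n in("top","side"):
    c=bot.read_camera(n);cv2.imwrite(f"pics/{n}0.png",c["image"]);pickle.dump(c,open(f"{n}0.pkl","wb"))
    print(n,{k:v for k,v in c.items() if k not in("image","depth")},(c["depth"]==0).mean())
E
```

```text
pics
{'clock': np.float64(0.0), 'joint_positions': array([-1.366,  0.3  ,  1.522,  0.   ,  1.321, -0.067]), 'qvel': array([ 0.   ,  0.001,  0.001,  0.002, -0.001,  0.001]), 'effort': array([-3.0000e-03, -5.4351e+01, -3.6180e+01, -0.0000e+00,  4.0000e-03,
       -0.0000e+00]), 'ee_pos': array([ 147.599, -529.592,  249.708]), 'tool_rot': array([ 0.563, -0.563,  0.428, -0.427]), 'ft_force': array([0.594, 0.137, 0.094]), 'moment': array([-0.011, -0.018, -0.021]), 'grip_width': np.float64(85.548)}
top {'fovy': 52.471793290622074, 'cx': 258.6161837530991, 'cy': 192.57635192804645, 'k1': 0.037194612868964395, 'eye': array([ 322.76271587,  -57.04278607, 1057.97031055]), 'attitude': array([-0.06554577,  0.70745937, -0.70036036,  0.06855912])} 0.0039520263671875
side {'fovy': 44.130786285183625, 'cx': 259.2381060022797, 'cy': 195.92516769584634, 'k1': 0.051777041794382535, 'eye': array([ -356.70133727, -1104.1890964 ,   847.00697822]), 'attitude': array([-0.46572785,  0.816297  , -0.29907252,  0.16526464])} 0.0038401285807291665
```

View pics/top0.png

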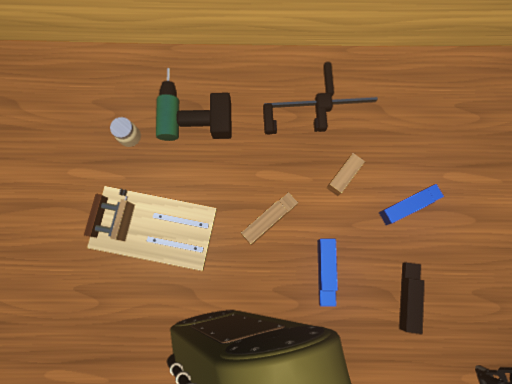

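View pics/side0.png

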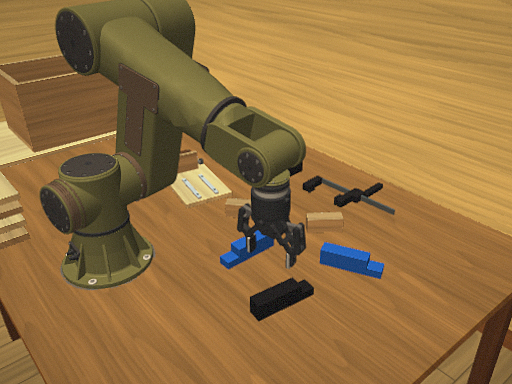

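```bash
cat > h.py <<'E'
import numpy as np,cv2,pickle
from scipy.spatial.transform import Rotation as R
def K(c):
    f=c["image"].shape[0]/2/np.tan(np.radians(c["fovy"])/2)
    return np.array([[f,0,c["cx"]],[0,f,c["cy"]],[0,0,1.]])
def RM(c): return R.from_quat(c["attitude"],scalar_first=True).as_matrix()
def rays(c,px):
    p=cv2.undistortPoints(np.asarray(px,float).reshape(-1,1,2),K(c),np.array([c["k1"],0,0,0,0.])).reshape(-1,2)
    return np.c_[p,np.ones(len(p))]@RM(c).T
def onplane(c,px,z):
    d=rays(c,px); return c["eye"]+d*((z-c["eye"][2])/d[:,2])[:,None]
def proj(c,P):
    q=(np.asarray(P,float).reshape(-1,3)-c["eye"])@RM(c)
    return cv2.projectPoints(q,np.zeros(3),np.zeros(3),K(c),np.array([c["k1"],0,0,0,0.]))[0].reshape(-1,2)
def cloud(c):
    h,w=c["depth"].shape;u,v=np.meshgrid(np.arange(w),np.arange(h))
    return (c["eye"]+rays(c,np.c_[u.ravel(),v.ravel()])*c["depth"].reshape(-1,1)).reshape(h,w,3)
E
python3 - <<'E'
from h import *
c=pickle.load(open("top0.pkl","rb"));X=cloud(c);im=c["image"]
print(onplane(c,[(0,0),(511,0),(0,383),(511,383)],0).round())
for n,(a,b,x,y) in dict(rail=(230,185,75,65),jig=(75,170,150,110),off=(320,145,55,55)).items():
    s=760//x if x*0.75>y else 570//y
    cv2.imwrite(f"pics/{n}.png",cv2.resize(im[b:b+y,a:a+x],None,fx=s,fy=s,interpolation=cv2.INTER_CUBIC)); print(n,s)
for (u,v) in [(270,218),(290,201),(262,225),(250,237),(346,173),(150,210),(185,230),(180,219),(119,220),(100,220),(300,150)]:
    print((u,v),X[v,u].round(1))
E
```

```text
[[1099.  712.    0.]
 [1120. -809.    0.]
 [  41.  572.    0.]
 [  51. -692.    0.]]
rail 8
jig 5
off 10
(270, 218) [449.6 -90.7  49.6]
(290, 201) [ 499.2 -145.1   24.9]
(262, 225) [431.  -70.   51.1]
(250, 237) [399.7 -39.4  51.5]
(346, 173) [ 571.1 -291.3   53.7]
(150, 210) [471.6 229.7  20.7]
(185, 230) [418.9 133.8  21.7]
(180, 219) [447.5 147.5  26.4]
(119, 220) [436.1 285.7  88.8]
(100, 220) [442.9 357.   27.1]
(300, 150) [ 648.9 -175.9    3. ]
```

View pics/rail.png

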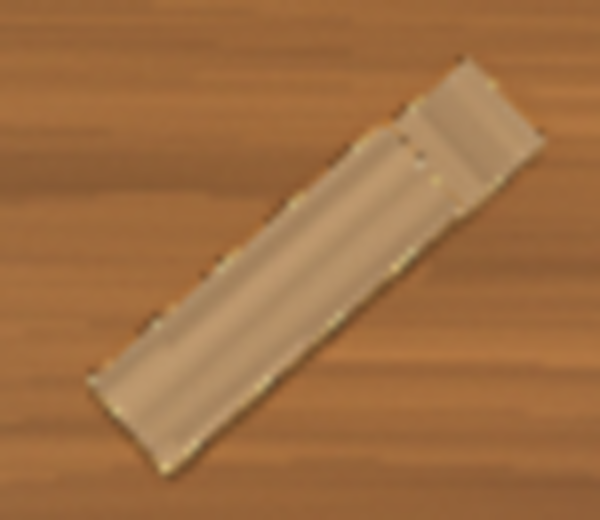

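View pics/jig.png

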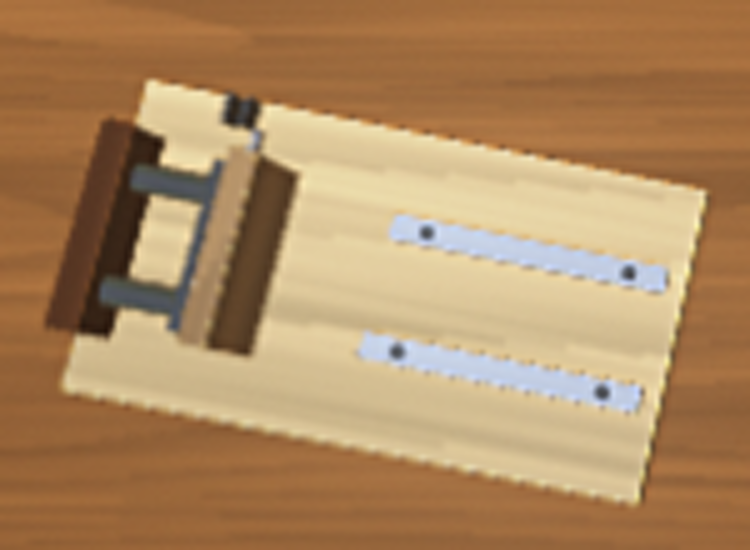

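```bash
cat > m.py <<'E'
from h import *
c=pickle.load(open("top0.pkl","rb"));X=cloud(c);im=c["image"].astype(int)
def rect(mask,z,tag):
    k,_=cv2.findContours(mask.astype(np.uint8),cv2.RETR_EXTERNAL,cv2.CHAIN_APPROX_NONE)
    for q in k:
        if cv2.contourArea(q)<60: continue
        P=onplane(c,q.reshape(-1,2),z)[:,:2].astype(np.float32)
        (x,y),(w,h),a=cv2.minAreaRect(P); b=cv2.boxPoints(((x,y),(w,h),a))
        e=[b[1]-b[0],b[2]-b[1]]; L=max(e,key=np.linalg.norm); ang=np.degrees(np.arctan2(L[1],L[0]))
        print(tag,"px",cv2.minAreaRect(q)[0],"ctr",round(x,1),round(y,1),"size",sorted([round(w,1),round(h,1)]),"ang",round(ang%180,2))
roi=lambda a,b,x,y:(lambda m:(m.__setitem__((slice(b,b+y),slice(a,a+x)),True),m)[1])(np.zeros(im.shape[:2],bool))
r=roi(235,188,70,60)
rect(r&(X[...,2]>40),50,"railtop")
rect(r&(X[...,2]>14),50,"railall")
rect(r&(X[...,2]>14)&(X[...,2]<38),25,"notch")
rect(roi(320,145,55,55)&(X[...,2]>35),50,"offcut")
B,G,Rr=im[...,0],im[...,1],im[...,2]
j=roi(75,170,150,110)
rect(j&(B>Rr+5)&(B>150)&(roi(145,205,70,60)),26,"strip")
hsv=cv2.cvtColor(c["image"],cv2.COLOR_BGR2HSV)
bed=j&(Rr>185)&(G>160)
cv2.imwrite("pics/bed.png",bed*255)
rect(j&(X[...,2]>75),90,"board top")
E
python3 m.py
```

```text
railtop px (263.96112060546875, 221.62257385253906) ctr 440.2 -75.4 size [40.3, 129.8] ang 132.09
railall px (269.0144348144531, 217.60731506347656) ctr 451.2 -88.7 size [41.8, 165.8] ang 132.09
notch px (285.99176025390625, 203.157470703125) ctr 493.3 -134.2 size [40.2, 51.3] ang 132.45
offcut px (345.82000732421875, 172.74000549316406) ctr 572.7 -292.3 size [42.2, 112.9] ang 142.34
strip px (174.61538696289062, 243.92308044433594) ctr 381.8 158.4 size [12.2, 147.6] ang 79.27
strip px (180.173095703125, 220.13461303710938) ctr 444.5 147.0 size [11.9, 147.4] ang 79.21
board top px (119.21723175048828, 219.193115234375) ctr 438.6 284.9 size [23.1, 98.8] ang 169.17[ WARN:0@0.501] global loadsave.cpp:1063 imwrite_ Unsupported depth image for selected encoder is fallbacked to CV_8U.
```

```bash
cat > g.py <<'E'
from h import *
from rig import bot
ra=np.radians(132.1); ru=np.array([np.cos(ra),np.sin(ra)]); rc=np.array([453.6,-90.2])
ja=np.radians(79.24); ju=np.array([np.cos(ja),np.sin(ja)]); jb=np.array([421.6,196.9])
GX=5.
def quat(along,flip):  # tool y down, tool x across the rail
    t=np.array([-np.sin(along),np.cos(along),0])*(1 if flip else -1)
    y=np.array([0,0,-1.]); z=np.cross(t,y)
    return R.from_matrix(np.c_[t,y,z]).as_quat(scalar_first=True)
def jp(x,z,y=0): n=np.array([-ju[1],ju[0]]); return [*(jb+ju*x+n*y),z]
E
python3 - <<'E'
from g import *
print(bot.tip_reach)
for f in(0,1):
    for P,a in(([*(rc+ru*GX),200],ra),([*(rc+ru*GX),33],ra),(jp(-20,150),ja),(jp(20,51),ja)):
        q=bot.ik(P,quat(a,f)); print(f,None if q is None else np.round(q,2))
E
```

```text
19.0
0 [-0.27  0.15  1.83 -0.    1.16 -1.  ]
0 [-0.27  0.42  1.95 -0.    0.77 -1.  ]
0 [ 0.32  0.21  1.89 -0.    1.04  0.51]
0 [ 0.39  0.42  1.89 -0.    0.83  0.58]
1 [-0.27  0.15  1.83 -0.    1.16  2.14]
1 [-0.27  0.42  1.95 -0.    0.77  2.14]
1 None
1 None
```

Run:
```python
from g import *
q=quat(ra,0);p=[*(rc+ru*GX)]
bot.move_to([*p,180],q)
bot.servo_line([*p,33],speed=120)
print(bot.read_state()["ee_pos"].round(1),bot.read_state()["ft_force"].round(2))
bot.move_gripper(30,grip_force=70)
s=bot.read_state();print(s["grip_width"],s["ft_force"].round(2))
bot.servo_line([*p,150],speed=120)
s=bot.read_state();print(s["clock"],s["grip_width"],s["ft_force"].round(2))
q2=quat(ja,0)
bot.move_to(jp(-22,150),q2)
s=bot.read_state();print(s["clock"],s["ee_pos"].round(1),jp(-22,150),s["ft_force"].round(2))
for n in("top","side"):
    c=bot.read_camera(n);cv2.imwrite(f"pics/{n}1.png",c["image"]);pickle.dump(c,open(f"{n}1.pkl","wb"))
```

```text
[450.6 -86.6  33.5] [-1.14  0.66 -1.04]
39.277077219412355 [-1.04 -0.29  6.09]
5.05 39.02937559675431 [ 0.56 -0.   -1.19]
6.4 [417.6 174.9 149.8] [np.float64(417.4926989316082), np.float64(175.28680778011756), 150] [ 1.18  0.16 -1.82]
```

View pics/top1.png

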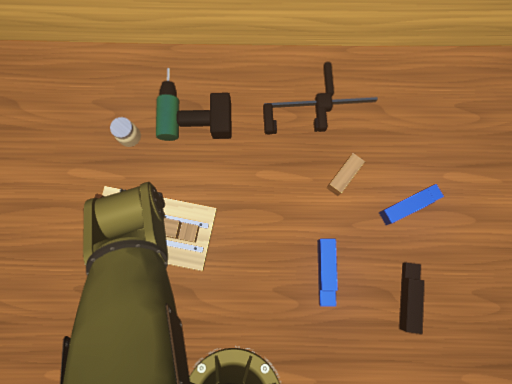

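View pics/side1.png

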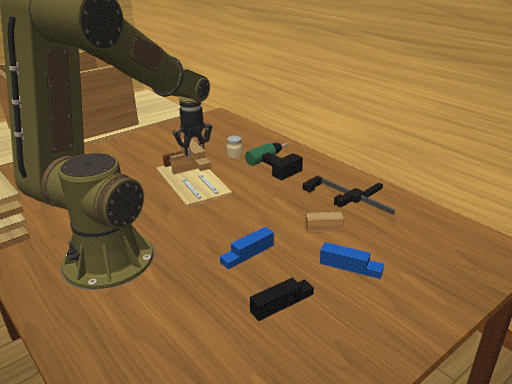

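Run:
```python
from g import *
out=[]
for n,(a,b,x,y),s in(("top",(145,190,80,80),5),("side",(150,110,80,95),5)):
    c=pickle.load(open(f"{n}1.pkl","rb"))
    I=cv2.resize(c["image"][b:b+y,a:a+x],None,fx=s,fy=s,interpolation=cv2.INTER_CUBIC)
    tc=-22-GX-.3
    u0=116.8
    for P in [jp(tc+dx,u0+dz,dy) for dx,dz,dy in[(-85,25,20),(-85,25,-20),(-45,25,20),(-45,25,-20),(-85,0,20),(-85,0,-20),(85,0,-20),(85,50,-20),(-45,50,-20)]]:
        p=(proj(c,P)[0]-(a,b)+.5)*s
        cv2.circle(I,tuple(int(v) for v in p),3,(0,0,255),1)
    out.append(I)
h=max(o.shape[0] for o in out)
cv2.imwrite("pics/z1.png",np.hstack([cv2.copyMakeBorder(o,0,h-o.shape[0],0,0,0) for o in out])[:600,:800])
```

```text
(no output)
```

View pics/z1.png

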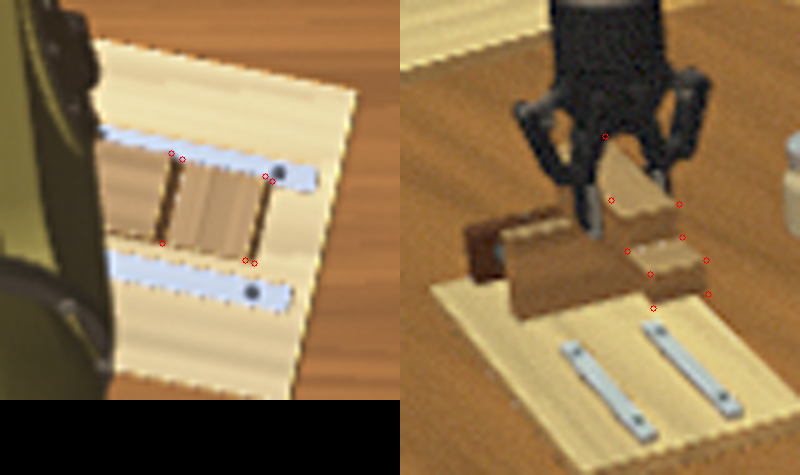

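Run:
```python
from g import *
bot.servo_line(jp(-22,58),speed=100)
f0=bot.read_state()["ft_force"];print(f0.round(2))
print(bot.servo_line(jp(-22,46),speed=12,until_force=4))
s=bot.read_state();print(s["clock"],s["ee_pos"].round(2),s["ft_force"].round(2),s["moment"].round(2),s["grip_width"])
for n in("top","side"):
    c=bot.read_camera(n);pickle.dump(c,open(f"{n}2.pkl","wb"))
    a,b,x,y=dict(top=(75,170,150,110),side=(150,110,90,100))[n]
    cv2.imwrite(f"pics/{n}2.png",cv2.resize(c["image"][b:b+y,a:a+x],None,fx=5,fy=5,interpolation=cv2.INTER_CUBIC))
```

```text
[-0.07  0.22 -1.14]
True
8.1917 [417.48 175.3   51.42] [-2.49 -1.12  5.39] [-0.11  0.12  0.03] 38.98492368617462
```

View pics/top2.png

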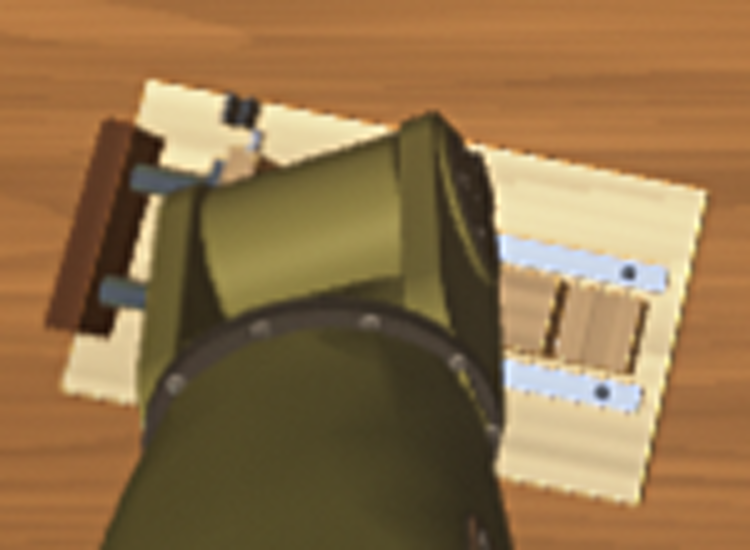

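View pics/side2.png

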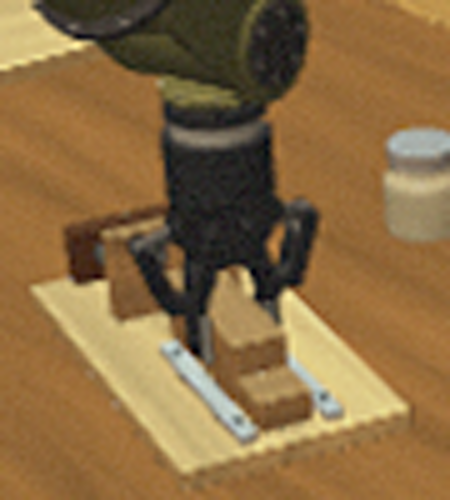

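```bash
cat >> g.py <<'E'
def rep(t=""):
    s=bot.read_state();d=s["ee_pos"][:2]-jb
    print(t,round(s["clock"],2),"x %.2f y %.2f z %.2f"%(d@ju,d@[-ju[1],ju[0]],s["ee_pos"][2]),"F along %.2f lat %.2f z %.2f"%(s["ft_force"][:2]@ju,s["ft_force"][:2]@[-ju[1],ju[0]],s["ft_force"][2]))
E
python3 - <<'E'
from g import *
rep()
Z=51.3
bot.servo_line(jp(-2,Z),speed=40);bot.dwell(.1);rep()
for x in(0,2,4,6,8,10,12,14):
    bot.servo_line(jp(x,Z),speed=20);bot.dwell(.15);rep(x)
for n in("top","side"):
    c=bot.read_camera(n);pickle.dump(c,open(f"{n}3.pkl","wb"))
    a,b,x,y=dict(top=(75,170,150,110),side=(150,110,90,100))[n]
    cv2.imwrite(f"pics/{n}3.png",cv2.resize(c["image"][b:b+y,a:a+x],None,fx=5,fy=5,interpolation=cv2.INTER_CUBIC))
E
```

```text
8.29 x -22.00 y 0.02 z 51.39 F along -0.73 lat 1.49 z 7.06
 9.05 x -1.82 y -0.11 z 51.40 F along 2.77 lat -0.39 z 4.25
0 9.45 x -0.13 y -0.07 z 51.42 F along 0.33 lat 0.34 z 5.30
2 9.85 x 1.79 y -0.05 z 51.42 F along -0.96 lat 0.54 z 6.20
4 10.25 x 3.75 y -0.04 z 51.40 F along -0.55 lat -0.03 z 6.72
6 10.65 x 5.76 y -0.10 z 51.44 F along -1.56 lat 0.23 z 6.85
8 11.05 x 7.62 y -0.06 z 51.41 F along -2.48 lat -0.39 z 7.82
10 11.45 x 9.49 y -0.05 z 51.40 F along -5.29 lat -0.01 z 7.88
12 11.85 x 11.38 y -0.07 z 51.43 F along -5.64 lat -0.06 z 8.70
14 12.25 x 13.24 y -0.06 z 51.42 F along -7.55 lat 0.21 z 8.00
```

View pics/top3.png

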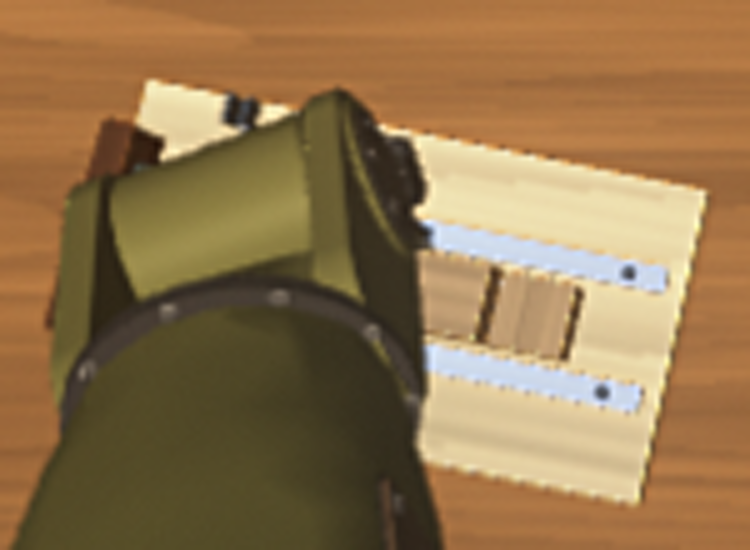

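View pics/side3.png

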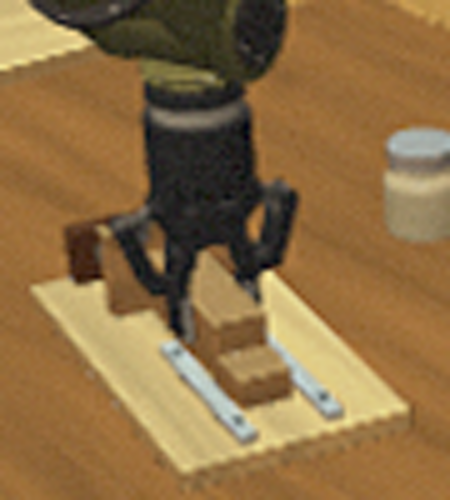

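```bash
cat > meas.py <<'E'
from g import *
def measure(tag):
    c=bot.read_camera("top");d=bot.read_camera("side")
    pickle.dump(c,open(f"top{tag}.pkl","wb"));pickle.dump(d,open(f"side{tag}.pkl","wb"))
    return c,d
def vis(tag):
    # gray profile along jig lines, notch floor plane z=43
    c=pickle.load(open(f"top{tag}.pkl","rb"));g=cv2.cvtColor(c["image"],cv2.COLOR_BGR2GRAY).astype(np.float32)
    def prof(xs,ys,z):
        P=np.array([jp(x,z,y) for y in ys for x in xs]); q=proj(c,P).astype(np.float32)
        return cv2.remap(g,q[:,0].reshape(len(ys),-1),q[:,1].reshape(len(ys),-1),cv2.INTER_LINEAR).mean(0)
    xs=np.arange(-130,-30,.25)
    p=prof(xs,np.arange(-14,14.1,2),43.); dp=np.diff(p); 
    st=[prof(xs,np.arange(y-2.5,y+2.6,1),26.) for y in(32,-32)]
    i=np.argmax(dp[xs[1:]<-60]); j=np.argmin(dp)
    i1=np.argmin(np.where(xs[1:]<-50,dp,0))
    # bright->dark (end face) then dark->bright (top edge), moving +x
    lo=np.argmin(p)
    print(tag,"min at",xs[lo],"dark->light edge",xs[np.argmax(np.where((xs[1:]>xs[lo])&(xs[1:]<xs[lo]+8),dp,-9))]+.125)
E
python3 - <<'E'
from meas import *
rep()
for x in(16,18):
    bot.servo_line(jp(x,51.3),speed=15);bot.dwell(.3);rep(x);rep(x)
measure(4)
for t in "1234": 
    try: vis(t)
    except Exception as e: print(e)
c=pickle.load(open("side4.pkl","rb"));r=pickle.load(open("side0.pkl","rb"));m=pickle.load(open("side2.pkl","rb"))
a,b,x,y=155,145,55,45
cv2.imwrite("pics/s4.png",np.hstack([cv2.resize(k["image"][b:b+y,a:a+x],None,fx=7,fy=7,interpolation=cv2.INTER_CUBIC) for k in(m,c)]))
a,b,x,y=90,170,130,100
cv2.imwrite("pics/t4.png",cv2.resize(pickle.load(open("top4.pkl","rb"))["image"][b:b+y,a:a+x],None,fx=6,fy=6,interpolation=cv2.INTER_CUBIC))
E
```

```text
12.35 x 13.22 y -0.05 z 51.40 F along -8.01 lat -0.93 z 8.65
16 12.93 x 15.04 y -0.06 z 51.41 F along -9.14 lat -0.66 z 9.65
16 12.93 x 15.04 y -0.06 z 51.41 F along -9.14 lat -0.66 z 9.65
18 13.52 x 16.89 y -0.07 z 51.41 F along -11.34 lat -0.19 z 10.66
18 13.52 x 16.89 y -0.07 z 51.41 F along -11.34 lat -0.19 z 10.66
1 min at -49.25 dark->light edge -45.875
2 min at -34.0 dark->light edge -33.125
3 min at -34.75 dark->light edge -31.875
4 min at -31.0 dark->light edge -30.375
```

View pics/s4.png

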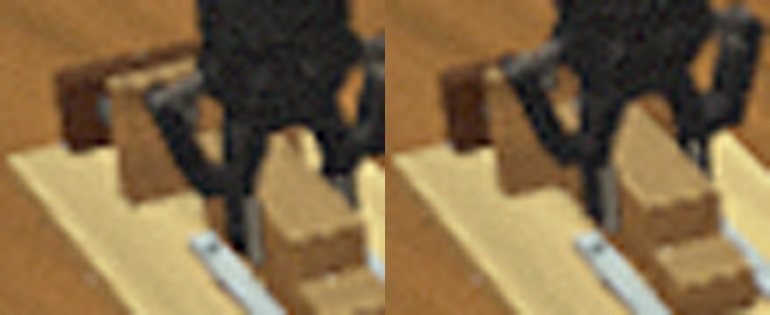

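View pics/t4.png

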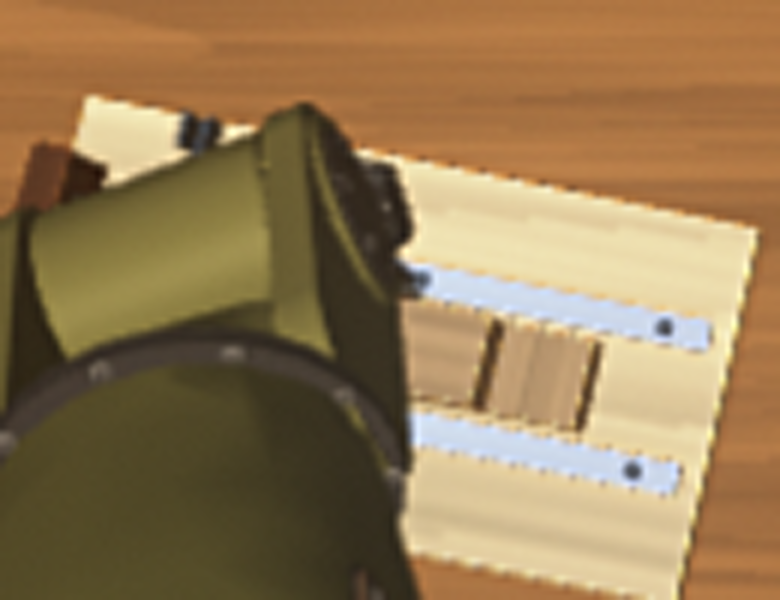

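```bash
cat > edge.py <<'E'
from meas import *
def edges(tag):
    c=pickle.load(open(f"top{tag}.pkl","rb"));g=cv2.cvtColor(c["image"],cv2.COLOR_BGR2GRAY).astype(np.float32)
    def prof(xs,ys,z):
        q=proj(c,np.array([jp(x,z,y) for y in ys for x in xs])).astype(np.float32)
        return cv2.remap(g,q[:,0].reshape(len(ys),-1),q[:,1].reshape(len(ys),-1),cv2.INTER_LINEAR).mean(0)
    xs=np.arange(-125,-58,.25); o=[]
    for z,sg in((18,-1),(43,1)):
        p=prof(xs,np.arange(-14,14.1,1),z); d=sg*np.gradient(cv2.GaussianBlur(p.reshape(1,-1),(0,0),3).ravel())
        i=int(np.argmax(d)); w=np.clip(d[max(0,i-8):i+9],0,None); o.append((w*xs[max(0,i-8):i+9]).sum()/w.sum())
    xs=np.arange(-135,-105,.25)
    for y in(31,-31):
        p=prof(xs,[y-2,y-1,y,y+1,y+2],26); d=np.gradient(cv2.GaussianBlur(p.reshape(1,-1),(0,0),3).ravel()); i=int(np.argmax(np.abs(d))); o.append(xs[i])
    print(tag,"rail end bottom(z18) %.2f, notch-floor edge(z43) %.2f; strip ends %.2f %.2f"%tuple(o))
E
python3 - <<'E'
from edge import *
for t in(2,3,4): edges(t)
# side: board face bottom-left corner (crop 155,145 scale 7)
m=pickle.load(open("side2.pkl","rb"))
for p in((130,205),(120,192),(112,85),(487-385,75)):
    u=((p[0]+.5)/7-.5+155,(p[1]+.5)/7-.5+145)
    for z in(18,90):
        P=onplane(m,[u],z)[0][:2]-jb; print(p,z,(P@ju).round(1),(P@[-ju[1],ju[0]]).round(1))
F=[]
for k in range(25):
    bot.dwell(.02);F.append(bot.read_state()["ft_force"])
F=np.array(F);print(F.mean(0).round(2),F.std(0).round(2),F[:,:2].mean(0)@ju);rep()
E
```

```text
2 rail end bottom(z18) -112.58, notch-floor edge(z43) -67.72; strip ends -130.50 -130.00
3 rail end bottom(z18) -77.25, notch-floor edge(z43) -77.28; strip ends -130.50 -130.00
4 rail end bottom(z18) -73.61, notch-floor edge(z43) -73.57; strip ends -130.50 -130.00
(130, 205) 18 95.7 47.6
(130, 205) 90 -36.3 88.8
(120, 192) 18 112.4 47.1
(120, 192) 90 -21.0 88.3
(112, 85) 18 238.3 5.5
(112, 85) 90 94.0 50.3
(102, 75) 18 253.5 5.9
(102, 75) 90 107.9 50.7
[ -2.13 -11.39  10.77] [0.39 0.54 0.54] -11.582525568665384
 14.03 x 16.89 y -0.06 z 51.42 F along -11.59 lat 1.06 z 10.52
```

```bash
cat > board.py <<'E'
from meas import *
def bd(tag,pr=False):
    c=pickle.load(open(f"side{tag}.pkl","rb"));g=cv2.cvtColor(c["image"],cv2.COLOR_BGR2GRAY).astype(np.float32)
    xs=np.arange(75,130,.25);o=[]
    for z,ys,sg in((18,np.arange(20,44,2),-1),(90,np.arange(44,49,1),1)):
        P=np.array([jp(x,z,y) for y in ys for x in xs]); q=proj(c,P).astype(np.float32)
        A=cv2.remap(g,q[:,0].reshape(len(ys),-1),q[:,1].reshape(len(ys),-1),cv2.INTER_LINEAR)
        e=[]
        for r in A:
            d=sg*np.gradient(cv2.GaussianBlur(r.reshape(1,-1),(0,0),4).ravel()); i=int(np.argmax(d)); w=np.clip(d[max(0,i-10):i+11],0,None); e.append((w*xs[max(0,i-10):i+11]).sum()/w.sum())
        o.append(np.round(e,1))
    print(tag,"bottom",o[0],"top",o[1])
E
python3 - <<'E'
from board import *
for t in range(5): bd(t)
E
```

```text
0 bottom [93.5 96.1 96.4 93.7 98.4 94.3 88.9 88.3 88.8 83.1 79.8 78.9] top [78.3 77.7 77.7 77.3 77.6]
1 bottom [94.4 96.1 96.6 93.9 94.1 94.  93.  90.8 94.7 95.8 95.7 93.2] top [88.3 85.8 83.5 83.5 83.1]
2 bottom [94.4 95.8 96.1 93.4 93.8 94.5 93.5 92.7 90.8 95.9 96.4 93.4] top [88.6 87.7 86.7 86.4 83.6]
3 bottom [103.8 104.  101.1 101.5 101.7 101.  101.6 102.6 103.6 103.7 100.9 101. ] top [90.4 95.9 96.1 96.2 94.1]
4 bottom [102.5 104.2 101.8 107.3 106.8 104.9 105.5 105.2 104.4 104.4 106.4 107.3] top [ 99.2  99.6  99.2 105.9 104.2]
```

```bash
cat >> board.py <<'E'
def avg(t,n=20):
    F=[];
    for k in range(n): bot.dwell(.02);s=bot.read_state();F.append([*s["ft_force"],*s["ee_pos"]])
    m=np.mean(F,0);d=m[3:5]-jb
    print(t,"clk %.2f x %.2f z %.2f Fal %.2f Fz %.2f"%(s["clock"],d@ju,m[5],m[:2]@ju,m[2]));return d@ju,m[:2]@ju,m[2]
E
python3 - <<'E'
from board import *
for dz in(.2,.4,.6,.8):
    bot.servo_line(jp(18,51.3+dz),speed=10);bot.dwell(.2)
    x,f,fz=avg(dz)
    if fz<3.5:break
E
```

```text
0.2 clk 14.82 x 16.89 z 51.43 Fal -10.26 Fz 7.33
0.4 clk 15.60 x 16.90 z 51.45 Fal -9.31 Fz 4.02
0.6 clk 16.38 x 16.89 z 51.49 Fal -8.24 Fz 1.44
```

Run:
```python
from board import *
from edge import edges
for x in(20,22.2):
    bot.servo_line(jp(x,51.8),speed=10);bot.dwell(.3);avg(x)
measure(5);bd(2);bd(5);edges(5)
```

```text
20 clk 17.37 x 18.73 z 51.46 Fal -10.44 Fz 3.58
22.2 clk 18.37 x 20.78 z 51.46 Fal -12.24 Fz 4.58
2 bottom [94.4 95.8 96.1 93.4 93.8 94.5 93.5 92.7 90.8 95.9 96.4 93.4] top [88.6 87.7 86.7 86.4 83.6]
5 bottom [110.1 109.  109.5 108.  108.2 109.4 110.9 111.4 108.8 109.1 109.6 108.5] top [104.2 102.2 100.1 105.1 103.4]
5 rail end bottom(z18) -69.79, notch-floor edge(z43) -69.71; strip ends -130.50 -130.00
```

Run:
```python
from board import *
from edge import edges
bot.dwell(2.5);avg("held");c,d=measure(6);bd(6);edges(6)
cv2.imwrite("pics/s6.png",cv2.resize(d["image"][110:210,150:250],None,fx=5,fy=5,interpolation=cv2.INTER_CUBIC))
cv2.imwrite("pics/t6.png",c["image"])
```

```text
held clk 21.30 x 20.79 z 51.47 Fal -12.32 Fz 4.69
6 bottom [110.1 109.  109.5 108.  106.5 109.7 110.8 111.3 108.6 108.8 109.5 108.5] top [104.1 102.   99.8 105.7 103.8]
6 rail end bottom(z18) -69.79, notch-floor edge(z43) -69.71; strip ends -130.50 -130.00
```

View pics/s6.png

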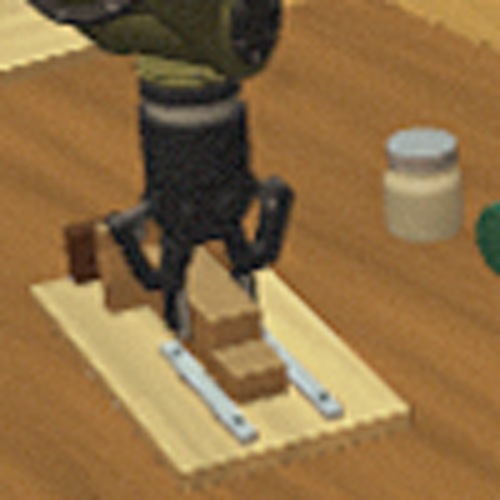

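View pics/t6.png

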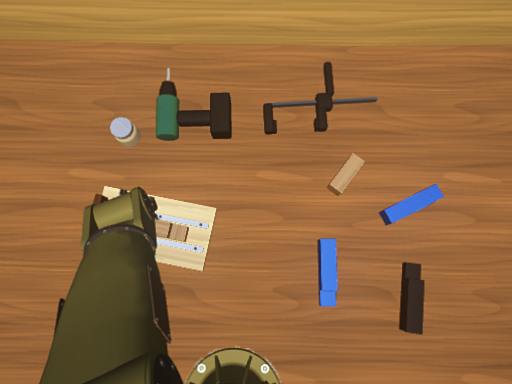

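The close-up side view shows the rail lying between the strips, with the rail's notch at about (250,355) and the board's lower left corner at about (115,310). The top view shows the offcut at (346,173), the drill, jar and clamp where they were. Everything has held steady, so I'm handing it in.

Run:
```python
from rig import bot
bot.finish_job()
```

```text
the job is handed in; nothing more can be done
```

The rail is in the jig's channel, square end against the sprung board, and I handed the job in at about 21.4 s with the gripper still holding it pressed there.

- **Steps:** I gripped the rail across its width, laid it between the strips until it touched the bed, and slid it against the board. I then eased most of the down-force, so that friction would spoil the force reading less, and pushed on to the final position.
- **Board travel:** three estimates put it close to the 15 mm midpoint. The rail's notch end in the top view gives about 15.2 mm. The board's foot in the side view gives about 15 mm. The wrist force of 12.3 N, less about 2 N of bed friction, gives about 14.5 mm.
- **Hold:** position and force stayed steady for more than 2.5 s before the hand-in.
- **Disagreements:**
  - Early wrist-force readings suggested about 3 mm more travel than the pictures did. This turned out to be friction from pressing down, since the reading fell as I eased the down-force.
  - The board's top edge in the side view read about 16.5 mm. That edge was noisier and half-hidden by the fingers.
- **Not checked directly:** the arm hid the pointer and ribs from the top camera at the end, so I did not read the pointer itself.
- **Other items:** the offcut, drill, jar and clamp appear unmoved in the last top picture.

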